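Dip the pH electrode into the glass beaker and hang it back

TASK

Take the pH electrode out of its parking stand and dip its tip into the small clear glass beaker, down into the bottom half, upright and without pressing on the glass; keep it there for a second. Then hang it back in the stand, upright with its yellow disc resting on the stand's mouth, and let go. Leave the beaker and the blue crucible standing where they are, and do not dip into the crucible.

Things in the scene. Friction and masses are not known exactly. Their poses are not given: they have to be found in the camera images.
- electrode_head (a point): Centre of the dark blue, round grip head of the loose pH electrode, which hangs upright in the stand: grip it here from above. Head 16 mm thick, from 22 mm below to 27 mm above this point, a thin cable stub up to 51 mm above. The tip is 172 mm straight below along the electrode's -z. A yellow disc 46 mm across, 5 mm thick, has its underside 102 mm below (20 mm wide hub 12 mm high on it).
- electrode: The same electrode; origin at the centre of the bottom end of its dark, 12 mm thick shaft: the tip that is dipped. z points up the shaft to the head's centre, 172 mm away. Mass about 80 g.
- beaker: Small clear glass beaker, loose, open at the top: 50 mm across, 60 mm high, bore at least 42 mm, inner floor 6 mm above its underside. Origin at the centre of its underside, z up. Its place is swapped at random with those of the crucible and of a capped white bottle (50 mm across, 124 mm high, not listed).
- crucible: Blue porcelain crucible, an open cup 48 mm across and 45 mm high, loose; not to be used. Origin at the centre of its underside, z up.
- stand_mouth (a point): Centre of the open mouth of the fixed parking stand, 84 mm above the worktop: a white tube 52 mm across, bore 34 mm, open down to 8 mm above the worktop, on a grey round foot 84 mm across. Parked, the underside of the electrode's disc lies on this rim, the tip 70 mm below this point and the head's centre 102 mm above it.
Not all that is in view belongs to the job. Leave any brown or orange look-alike of the part that bears stand_mouth alone.

How it is judged:
On the way:
1. the electrode's tip is in the bottom half of the glass beaker (tip below 30 mm over the beaker's underside, within 20 mm of its axis), the electrode upright within 15 degrees, for 0.5 s (z of electrode in the frame of beaker between 0 and 0.03 m and horizontal distance between electrode and beaker below 0.02 m and angle between electrode's own z axis and vertical below 0.26 rad and angle between beaker's own z axis and vertical below 0.17 rad), for 0.5 s.
At the end, for the whole second after the job is handed in: The electrode hangs released in its stand: tip within 16 mm of the stand's axis and 62 to 78 mm below its mouth, upright within 10 degrees. Beaker and crucible stand upright within 10 degrees and within 30 mm of where they were (horizontal distance between electrode and stand_mouth below 0.016 m and z of electrode in the frame of stand_mouth between -0.078 and -0.062 m and angle between each of electrode, beaker, crucible's own z axis and vertical below 0.17 rad and distance of each of beaker, crucible from where it was at the start of the episode below 0.03 m); the robot touches nothing.
It fails at once if the electrode presses on the beaker with more than 10 N (contact force between electrode and beaker above 10 N).
It fails at once if the beaker or the crucible is tipped by more than 30 degrees (angle between any of beaker, crucible's own z axis and vertical above 0.52 rad).
It fails at once if the electrode's tip is dipped into the crucible (horizontal distance between electrode and crucible below 0.02 m and z of electrode in the frame of crucible below 0.038 m).
It also fails if it takes over 50 s, if anything falls off the work surface, if the arm or the gripper's body presses on something with over 40 N, if the wrist force passes 120 N, or if a joint passes its speed limit or range.

ROBOT

A 6-joint arm with a two-finger parallel gripper is mounted at the origin on a cart in front of the work surface, level with it; the furniture and walls round the work are solid. World frame = base frame: x ahead of the robot, y to its left, z up, the work surface at z = 0. Lengths are in m, angles in rad, forces in N, time in s.
With the tool pointing down it reaches from about 0.275 to 0.725 m from the base axis. Payload 5.6 kg.
Tool frame: the origin (TCP) lies on the centre line of the jaws, within the pads' length; the fingertips stand 19 mm ahead of it and the grasp point (between the pads) is the TCP; z points along the fingers, y is the direction in which the jaws open and shut (so a half turn about z gives the same grasp; the last joint's range is limited). The gripper opens to 85 mm and grips with 20 to 120 N. Pads are 22 mm wide; open, the fingers measure 114 mm over their backs; the gripper's body (76 mm by 85 mm) begins 54 mm behind the grasp point. The pads swing forward as they close: fully open they stand 13 mm farther back than shut.
Start: joints at [1.615, 0.255, 0.108, 0, -1.424, -0.285], TCP at [0.131, 0.534, 0.223] pointing down, gripper open.
Joint ranges: [-2.95, 2.95], [-1.21, 1.97], [-1.09, 1.5], [-2.87, 1.71], [-2.94, -0.07], [-3.05, 3.05]. Speed limits (rad/s): [2.57, 2.57, 3.14, 3.14, 3.14, 3.14].

INTERFACE

Orientations are given as [roll, pitch, yaw] about the fixed x, y, z axes, in that order (R = Rz(yaw) Ry(pitch) Rx(roll)).
In Python, from workcell import r, cams gives the robot as it stands.
- The arm moves only by the tool carry_out, never from a script. Its argument "increments" is a list of rows, each an object of numbers: "gripper": the opening in per cent of the stroke, from 0 (shut) to 100 (fully open); "tx", "ty", "tz": the shift along the tool's x, y, z in mm; "ax", "ay", "az": the turn, a rotation vector about the tool's x, y, z in degrees. In form: [{"gripper": .., "tx": .., "ty": .., "tz": .., "ax": .., "ay": .., "az": ..}, ...]. A call has exactly 8 rows; each row is the pose to reach, as a shift and turn from the pose commanded when the call began, along the tool's axes at that moment; what a row does not reach only later rows make up. A row lasts 1/8 s, in which the tool goes at most 62.5 mm and 10.7 degrees, less where a joint would pass 70% of its speed; a pose out of reach is approached as far as the arm can. A call with a gripper value outside its range is refused whole. The fingers move at their own pace and stop on an object; "force" is the grip in N (left out, the last holds). Time passes only in rows, so rows that repeat a pose let the fingers close, or fill a call up. It gives the time, the measured TCP pose, the force and the opening at its end, in the units of the state.
- r.get_state(): the state, without advancing time (a new reading comes with each control period).
- cams.capture(name): name is "scene" or "top" or "wrist"; returns (picture, depth): 480x640x3 uint8, red, green, blue; 480x640 float32, m along the optical axis (not along the pixel's ray), 0 where there is no reading.
- cams.get_calibration(name): a dict with "K" (3x3 intrinsics, pixels), "k1" (the pictures are not rectified: a ray, as slopes to the right and down, at radius r is drawn at 1 + k1 r^2 times it, then the intrinsics apply), "rvec" (rotation vector, rad) and "tvec" (3), from world to camera coordinates, as OpenCV has them. Camera axes: x right, y down, z forward; pixel columns grow to the right and rows downward; lengths in m; the calibration is good to about 2 mm. A picture is of the moment at which its call begins: read the wrist's pose just before it. get_calibration takes no time and is no camera call; for the wrist camera it gives the pose at the moment of the call.
- r.job_done(): hands the job in, once; it reports no verdict.
The state is a dict: "t": time; "q": joint angles; "qd": joint speeds; "effort": joint torques, N m; "ee_pos": TCP position; "ee_rot": TCP orientation; "wrist_force": force on the tool from outside, world axes, zero at the start; "wrist_torque": the same for the moment, N m; "grip_width": finger opening in m.
Only numpy, scipy, OpenCV 4.12 (cv2) and the standard library are available. Lean on these libraries where they do the work, as an engineer would, in place of code of your own. Each camera call takes 0.05 s, during which the arm holds its last target. There are 200 camera calls.

## Working session

There is one attempt and no reset: what is moved stays moved. The work goes in short steps, Python scripts to look and compute and a tool call to move; the robot and the scene stay as the last step left them, time stands still between calls to the robot, and variables do not carry over. Pictures are saved under pics/ and viewed, about 8 in all and at most 12, crops included, and the job is handed in when it is done.

Besides the shell and the picture viewer there is one more tool, called after "Request:" by a JSON object that holds its "fn" and its "kwargs", one argument or row to a line. carry_out: Moves the arm, as the interface text tells. Its arguments: {"type":"object","properties":{"increments":{"type":"array","items":{"type":"object","properties":{"gripper":{"type":"number"},"tx":{"type":"number"},"ty":{"type":"number"},"tz":{"type":"number"},"ax":{"type":"number"},"ay":{"type":"number"},"az":{"type":"number"}}}},"force":{"type":"number"}},"required":["increments"]}

```bash
mkdir -p pics; ls
cat > h.py <<'E'
import numpy as np, cv2
from workcell import r, cams
def cal(n):
    c=cams.get_calibration(n); R=cv2.Rodrigues(np.array(c['rvec'],float))[0]
    return np.array(c['K'],float),c['k1'],R,np.array(c['tvec'],float).ravel()
def ray(c,uv):
    K,k1,R,t=c; d=np.array([k1,0,0,0,0],float)
    p=cv2.undistortPoints(np.array([[uv]],float),K,d).ravel()
    return -R.T@t, R.T@np.array([p[0],p[1],1.])
def onplane(c,uv,z):
    o,d=ray(c,uv); return o+d*(z-o[2])/d[2]
def cloud(c,depth):
    K,k1,R,t=c; v,u=np.mgrid[0:480,0:640]
    p=cv2.undistortPoints(np.stack([u,v],-1).reshape(-1,1,2).astype(float),K,np.array([k1,0,0,0,0],float)).reshape(480,640,2)
    P=np.dstack([p,np.ones((480,640))])*depth[...,None]
    return (P-t)@R
def proj(c,X):
    K,k1,R,t=c; return cv2.projectPoints(np.array(X,float).reshape(-1,3),cv2.Rodrigues(R)[0],t,K,np.array([k1,0,0,0,0],float))[0].reshape(-1,2)
E
python3 - <<'E'
from h import *
for n in ['scene','top']:
    im,d=cams.capture(n); cv2.imwrite(f'pics/{n}0.png',im[...,::-1]); np.savez(f'{n}0.npz',im=im,d=d)
    K,k,R,t=cal(n); print(n,-R.T@t,R[2],K[0,0])
print(r.get_state())
E
```

```text
pics
scene [-0.08278709  0.92561672  1.19692427] [ 0.37655704 -0.53623212 -0.75542035] 493.2248728660804
top [0.23277515 0.16834316 1.90543589] [ 0.12088115  0.00435533 -0.99265743] 510.0556835502961
{'t': 0.1, 'q': array([ 1.61460455e+00,  2.55667487e-01,  1.07157234e-01, -4.07809345e-04,
       -1.42389547e+00, -2.84604691e-01]), 'qd': array([ 0.00028935, -0.00212882,  0.00362077,  0.00145513, -0.00054626,
        0.00133136]), 'effort': array([-2.58374435e-03, -3.87600875e+01,  2.38474524e+01,  5.37796408e+00,
       -3.78126555e-03,  6.75648465e-06]), 'ee_pos': array([0.1310028 , 0.53371283, 0.22240838]), 'ee_rot': array([ 3.13993475e+00, -6.47893363e-05, -2.40856432e-01]), 'wrist_force': array([ 0.46962722, -0.50839367, -0.45778888]), 'wrist_torque': array([-0.00347522, -0.0619274 ,  0.0220371 ]), 'grip_width': 0.08535279963367479}
```

View pics/scene0.png

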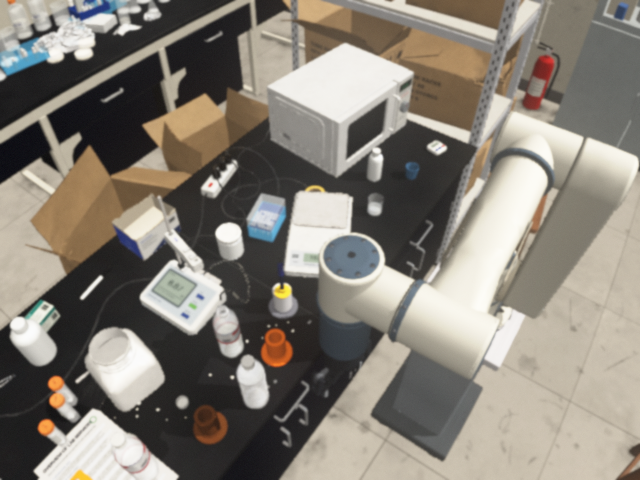

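View pics/top0.png

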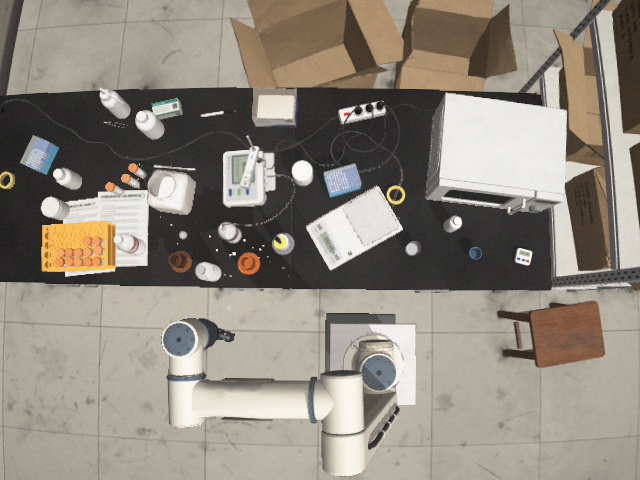

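Scene picture: white stand with yellow disc at (283,300). The look-alikes are the orange stands at (276,347) and (210,425). The clear beaker is at (375,205), the blue crucible at (411,170) and the white bottle at (375,163). In the top view these are the stand (283,243), orange stands (248,263) and (180,261), beaker (413,248), crucible (475,253) and bottle (453,222).

```bash
cat > m.py <<'E'
from h import *
T=np.load('top0.npz');S=np.load('scene0.npz');ct=cal('top');cs=cal('scene')
def mask(im,lo,hi,box):
    h=cv2.cvtColor(im,cv2.COLOR_RGB2HSV); m=cv2.inRange(h,lo,hi); o=np.zeros_like(m);x0,y0,x1,y1=box;o[y0:y1,x0:x1]=m[y0:y1,x0:x1]; return o>0
for nm,D,c,by,bc in [('top',T,ct,(265,225,305,260),(462,240,490,265)),('scene',S,cs,(260,270,310,325),(400,158,425,185))]:
    P=cloud(c,D['d'])
    for l,lo,hi,b in [('yellow',(20,120,120),(35,255,255),by),('blue',(95,80,40),(125,255,255),bc),('headblue',(105,80,20),(135,255,255),by)]:
        m=mask(D['im'],lo,hi,b); v,u=np.nonzero(m)
        if len(u)==0: print(nm,l,'none');continue
        Q=P[m]; print(nm,l,len(u),(u.min(),u.max(),v.min(),v.max()),'px',u.mean(),v.mean(),'med',np.median(Q,0),'min',Q.min(0),'max',Q.max(0))
P=cloud(ct,T['d'])
for n,b in [('stand',(260,220,310,270)),('beaker',(398,232,430,265)),('cruc',(460,240,490,268))]:
    x0,y0,x1,y1=b; q=P[y0:y1,x0:x1].reshape(-1,3); q=q[(q[:,2]>.012)&(q[:,2]<.3)]
    print(n,len(q), np.c_[q.min(0),q.max(0)].round(3).tolist(), np.median(q,0).round(3))
a=cv2.resize(S['im'][250:340,240:330],(400,400),interpolation=2); b=cv2.resize(S['im'][150:230,350:430],(400,400),interpolation=2)
a2=cv2.resize(T['im'][215:275,250:310],(400,200*2),interpolation=2)[:,:400]; 
cv2.imwrite('pics/crop1.png',np.hstack([a,b])[...,::-1])
E
python3 m.py
```

```text
top yellow 90 (np.int64(274), np.int64(285), np.int64(237), np.int64(248)) px 279.8 242.93333333333334 med [0.43567029 0.33890549 0.09048391] min [0.41875173 0.32206883 0.07861259] max [0.45946472 0.3625437  0.17059455]
top blue 125 (np.int64(468), np.int64(481), np.int64(247), np.int64(259)) px 474.312 252.696 med [ 0.41592878 -0.38340349  0.01971886] min [ 0.23277515 -0.40421455 -0.01572272] max [0.43529789 0.16834316 1.90543589]
top headblue 10 (np.int64(276), np.int64(279), np.int64(238), np.int64(242)) px 277.9 239.9 med [0.4363878  0.33876748 0.19804236] min [0.43417377 0.33546622 0.12799128] max [0.43966621 0.34219646 0.21252383]
scene yellow 170 (np.int64(274), np.int64(291), np.int64(285), np.int64(298)) px 282.29411764705884 291.61764705882354 med [0.43348984 0.349284   0.08900005] min [-0.08278709  0.32249462  0.07784786] max [0.45796    0.92561672 1.19692427]
scene blue 183 (np.int64(405), np.int64(418), np.int64(162), np.int64(179)) px 411.46994535519127 169.9398907103825 med [ 0.41168118 -0.37450963  0.02972345] min [ 0.38787619 -0.45142905 -0.00589007] max [ 0.45887301 -0.3468654   0.04928211]
scene headblue 22 (np.int64(279), np.int64(283), np.int64(270), np.int64(275)) px 280.8636363636364 272.6363636363636 med [0.43369172 0.34742898 0.17860358] min [0.42971671 0.34264721 0.16848251] max [0.43854324 0.35226233 0.19221608]
stand 290 [[0.359, 0.528], [0.238, 0.417], [0.012, 0.243]] [0.441 0.333 0.082]
beaker 177 [[0.383, 0.489], [-0.203, -0.109], [0.012, 0.068]] [ 0.431 -0.149  0.025]
cruc 101 [[0.37, 0.449], [-0.441, -0.353], [0.012, 0.052]] [ 0.415 -0.386  0.033]
```

View pics/crop1.png

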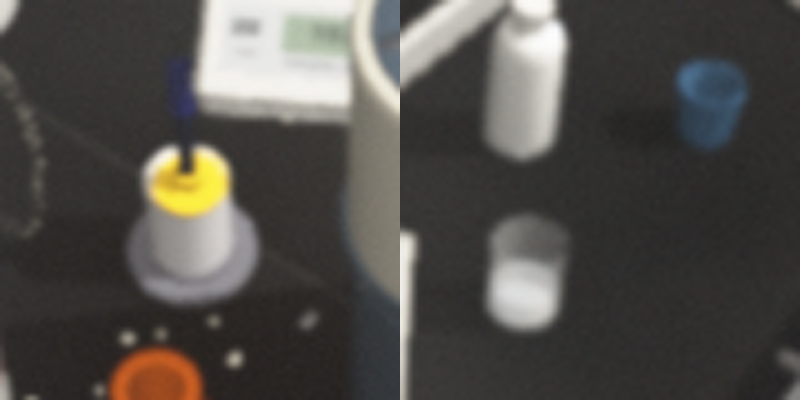

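The close crop confirms the choice: white stand with yellow disc and dark blue head (not the orange stands), and a clear beaker with some light content, separate from the blue crucible. Next I go above the electrode and look with the wrist camera.

Request:
{"fn": "carry_out", "kwargs": {
  "increments": [
    {"tz":-50,"gripper":100},
    {"tz":-107,"tx":20,"ty":7},
    {"tz":-107,"tx":75,"ty":25},
    {"tz":-107,"tx":135,"ty":44},
    {"tz":-107,"tx":190,"ty":63},
    {"tz":-107,"tx":250,"ty":82},
    {"tz":-107,"tx":300,"ty":99},
    {"tz":-107,"tx":343,"ty":113}
  ]
}}

```text
invalid input at $.increments[0]: expected keys gripper, tx, ty, tz, ax, ay, az
```

Run:
```python
from h import *
s=r.get_state(); c=cal('wrist'); im,d=cams.capture('wrist'); np.savez('w1.npz',im=im,d=d,c=np.array(c,dtype=object)); cv2.imwrite('pics/w1.png',im[...,::-1])
print(s['t'],s['ee_pos'],s['ee_rot'],s['q'],np.abs(s['qd']).max()); print(-c[2].T@c[3],c[2][2],c[0][0,0]); print(proj(c,[[.437,.342,.2],[.437,.342,.09]]))
```

```text
0.1 [0.1310028  0.53371283 0.22240838] [ 3.13993475e+00 -6.47893363e-05 -2.40856432e-01] [ 1.61460455e+00  2.55667487e-01  1.07157234e-01 -4.07809345e-04
 -1.42389547e+00 -2.84604691e-01] 0.003620769557326986
[0.1966077  0.51839542 0.37223868] [-0.25809286  0.06245863 -0.96409906] 397.2250417785161
[[ 652.53166226 -690.27632958]
 [ 525.25138667 -395.42095066]]
```

View pics/w1.png

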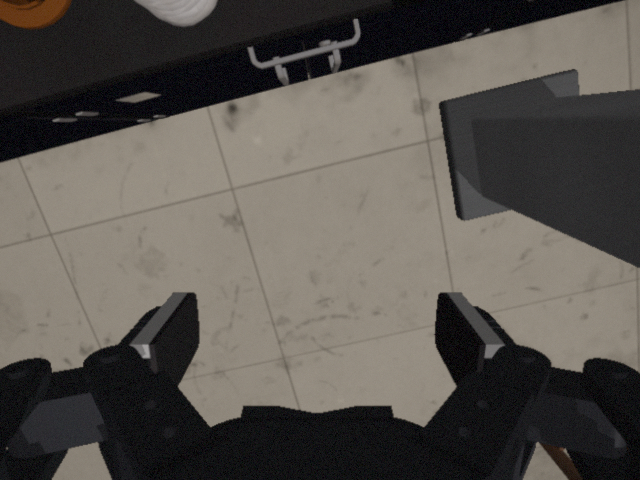

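Request:
{"fn": "carry_out", "kwargs": {
  "increments": [
    {"gripper":100,"tx":0,"ty":0,"tz":-50,"ax":0,"ay":0,"az":0},
    {"gripper":100,"tx":20,"ty":7,"tz":-107,"ax":0,"ay":0,"az":0},
    {"gripper":100,"tx":75,"ty":25,"tz":-107,"ax":0,"ay":0,"az":0},
    {"gripper":100,"tx":135,"ty":44,"tz":-107,"ax":0,"ay":0,"az":0},
    {"gripper":100,"tx":190,"ty":63,"tz":-107,"ax":0,"ay":0,"az":0},
    {"gripper":100,"tx":250,"ty":82,"tz":-107,"ax":0,"ay":0,"az":0},
    {"gripper":100,"tx":300,"ty":99,"tz":-107,"ax":0,"ay":0,"az":0},
    {"gripper":100,"tx":343,"ty":113,"tz":-107,"ax":0,"ay":0,"az":0}
  ]
}}

```text
t: 1.15
ee_pos: [0.4387, 0.3411, 0.3299]
ee_rot: [3.141, 0.0, -0.242]
wrist_force: [0.3, 0.4, -0.3]
grip_width: 0.0855
```

```bash
cat > w.py <<'E'
import sys
from h import *
n=sys.argv[1]
for i in range(3): r0=cams.capture('top')
s=r.get_state(); c=cal('wrist'); im,d=cams.capture('wrist'); np.savez(n+'.npz',im=im,d=d,c=np.array(c,dtype=object)); cv2.imwrite(f'pics/{n}.png',im[...,::-1])
print(s['t'],s['ee_pos'],s['ee_rot'],s['q'],np.abs(s['qd']).max()); print(-c[2].T@c[3]); print(proj(c,[[.437,.342,.2],[.437,.342,.09]]))
E
python3 w.py w2
```

```text
1.3 [0.43863018 0.34125388 0.32930212] [ 3.14010970e+00  7.48859943e-04 -2.44295586e-01] [ 9.42615060e-01  2.65607978e-01  3.87874476e-01 -1.40021595e-04
 -1.69471831e+00  3.83869044e-01] 0.05037737582683813
[0.50427898 0.32567403 0.47910409]
[[317.06799965 220.44749553]
 [316.88005824 193.71226773]]
```

View pics/w2.png

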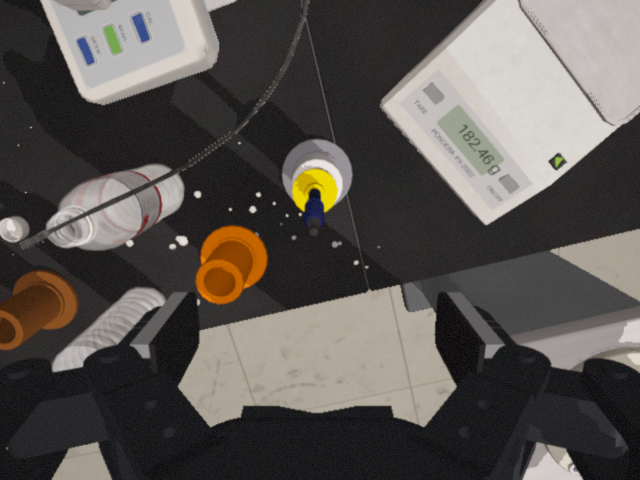

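The wrist view shows the electrode at (315,205): yellow disc at (315,188), blue head at (315,210), cable end at (314,232). It hangs in the white stand on the grey foot. The orange stands are off to the left at (232,262) and (30,305). I measure it from here.

```bash
cat > m2.py <<'E'
import sys
from h import *
D=np.load(sys.argv[1]+'.npz',allow_pickle=True);c=tuple(D['c']);im=D['im'];P=cloud(c,D['d'])
h=cv2.cvtColor(im,cv2.COLOR_RGB2HSV)
my=cv2.inRange(h,(22,120,120),(35,255,255)); mb=cv2.inRange(h,(110,100,25),(130,255,255))
for m in (my,mb): m[:140]=0;m[260:]=0;m[:,:280]=0;m[:,360:]=0
cs,_=cv2.findContours(my,0,1); k=max(cs,key=cv2.contourArea); (u,v),rad=cv2.minEnclosingCircle(k); print('yellow circ',u,v,rad,onplane(c,(u,v),.089)); 
print('ellipse hull',cv2.fitEllipse(cv2.convexHull(k)),onplane(c,cv2.fitEllipse(cv2.convexHull(k))[0],.089))
q=P[my>0];print('y z',np.median(q,0))
v,u=np.nonzero(mb);q=P[mb>0];print('blue',len(u),u.min(),u.max(),v.min(),v.max(),np.median(q,0),'z',np.percentile(q[:,2],[5,25,50,75,95]))
for a in range(v.min(),v.max()+1,3):
    w=u[v==a]
    if len(w): 
        uc=(w.min()+w.max())/2; print(a,w.min(),w.max(),P[a,int(uc)].round(4),end=' | ')
E
python3 m2.py w2
```

```text
yellow circ 314.44775390625 191.18283081054688 23.18950653076172 [0.43987475 0.34376625 0.089     ]
ellipse hull ((314.3509826660156, 191.34971618652344), (45.10209274291992, 46.32244873046875), 3.300590991973877) [0.43973594 0.34390017 0.089     ]
y z [0.44467341 0.34028668 0.08820948]
blue 430 303 324 190 226 [0.44544954 0.34228851 0.20398613] z [0.13884926 0.18253254 0.20398613 0.20989556 0.21359498]
190 313 314 [0.446  0.3434 0.118 ] | 193 312 315 [0.4459 0.3433 0.1334] | 196 311 318 [0.4458 0.3424 0.1487] | 199 310 319 [0.4473 0.3419 0.1699] | 202 308 320 [0.4475 0.3418 0.1831] | 205 306 322 [0.4473 0.3417 0.1935] | 208 306 322 [0.4472 0.3417 0.2034] | 211 306 322 [0.4463 0.3419 0.2091] | 214 304 323 [0.4451 0.3429 0.2126] | 217 303 324 [0.4437 0.3432 0.2154] | 220 303 323 [0.4435 0.3432 0.2229] | 223 304 323 [0.4425 0.3434 0.227 ] | 226 307 321 [0.4427 0.3426 0.2364] |
```

The disc and head-shaft measurements agree on (0.440, 0.344), so the electrode is vertical there. I descend to a TCP height of about 0.189, which keeps the gripper body clear of the cable stub.

Request:
{"fn": "carry_out", "kwargs": {
  "increments": [
    {"gripper":100,"tx":0.7,"ty":-2.7,"tz":10,"ax":0,"ay":0,"az":0},
    {"gripper":100,"tx":0.7,"ty":-2.7,"tz":40,"ax":0,"ay":0,"az":0},
    {"gripper":100,"tx":0.7,"ty":-2.7,"tz":70,"ax":0,"ay":0,"az":0},
    {"gripper":100,"tx":0.7,"ty":-2.7,"tz":95,"ax":0,"ay":0,"az":0},
    {"gripper":100,"tx":0.7,"ty":-2.7,"tz":115,"ax":0,"ay":0,"az":0},
    {"gripper":100,"tx":0.7,"ty":-2.7,"tz":130,"ax":0,"ay":0,"az":0},
    {"gripper":100,"tx":0.7,"ty":-2.7,"tz":140,"ax":0,"ay":0,"az":0},
    {"gripper":100,"tx":0.7,"ty":-2.7,"tz":140,"ax":0,"ay":0,"az":0}
  ]
}}

```text
t: 2.35
ee_pos: [0.4383, 0.3451, 0.1897]
ee_rot: [3.141, 0.0, -0.24]
wrist_force: [0.8, 0.3, 0.0]
grip_width: 0.0852
```

Request:
{"fn": "carry_out", "kwargs": {
  "increments": [
    {"gripper":30,"tx":0,"ty":0,"tz":0,"ax":0,"ay":0,"az":0},
    {"gripper":22,"tx":0,"ty":0,"tz":0,"ax":0,"ay":0,"az":0},
    {"gripper":10,"tx":0,"ty":0,"tz":0,"ax":0,"ay":0,"az":0},
    {"gripper":0,"tx":0,"ty":0,"tz":0,"ax":0,"ay":0,"az":0},
    {"gripper":0,"tx":0,"ty":0,"tz":0,"ax":0,"ay":0,"az":0},
    {"gripper":0,"tx":0,"ty":0,"tz":0,"ax":0,"ay":0,"az":0},
    {"gripper":0,"tx":0,"ty":0,"tz":0,"ax":0,"ay":0,"az":0},
    {"gripper":0,"tx":0,"ty":0,"tz":0,"ax":0,"ay":0,"az":0}
  ],
  "force": 50
}}

```text
t: 3.35
ee_pos: [0.4388, 0.3451, 0.1905]
ee_rot: [-3.141, -0.001, -0.241]
wrist_force: [-0.2, -0.7, 4.0]
grip_width: 0.012
```

```bash
python3 w.py w3; python3 -c "
from h import *;s=r.get_state();print(s['grip_width'],s['wrist_force'],s['wrist_torque'])"
```

```text
3.5 [0.4387917  0.34503279 0.19050385] [-3.14131249e+00 -4.71290812e-04 -2.40778496e-01] [ 9.46834402e-01  2.82414764e-01  6.20217372e-02  3.40639420e-04
 -1.34996727e+00  3.83108954e-01] 0.0011964878370929498
[0.50426315 0.32948247 0.34039901]
[[327.25458661 304.99967637]
 [323.11759503 230.14074187]]
0.012290908546829377 [-0.2119373  -0.83223156  5.10221175] [-0.32978947  0.09471985 -0.01642546]
```

View pics/w3.png

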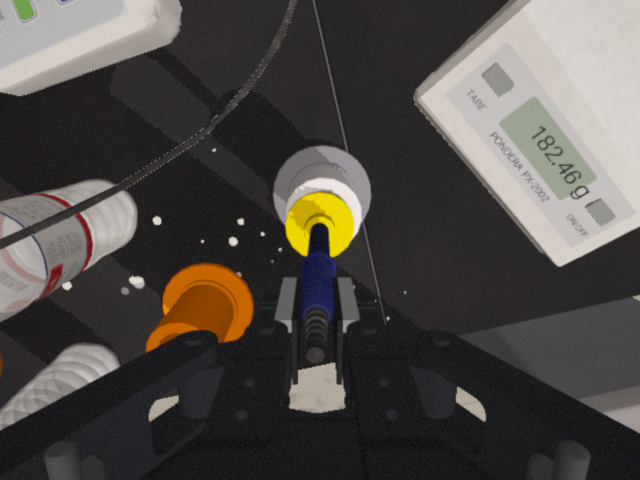

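The wrist view shows the head gripped between the pads at (318,300), with the cable stub free of the body. The grip reads 12 mm against the expected 16 mm, so I lift it and check that it holds and stays upright.

Request:
{"fn": "carry_out", "kwargs": {
  "increments": [
    {"gripper":0,"tx":0,"ty":0,"tz":-5,"ax":0,"ay":0,"az":0},
    {"gripper":0,"tx":0,"ty":0,"tz":-20,"ax":0,"ay":0,"az":0},
    {"gripper":0,"tx":0,"ty":0,"tz":-40,"ax":0,"ay":0,"az":0},
    {"gripper":0,"tx":0,"ty":0,"tz":-65,"ax":0,"ay":0,"az":0},
    {"gripper":0,"tx":0,"ty":0,"tz":-90,"ax":0,"ay":0,"az":0},
    {"gripper":0,"tx":0,"ty":0,"tz":-115,"ax":0,"ay":0,"az":0},
    {"gripper":0,"tx":0,"ty":0,"tz":-130,"ax":0,"ay":0,"az":0},
    {"gripper":0,"tx":0,"ty":0,"tz":-135,"ax":0,"ay":0,"az":0}
  ]
}}

```text
t: 4.55
ee_pos: [0.4388, 0.3454, 0.3266]
ee_rot: [-3.14, -0.001, -0.241]
wrist_force: [0.4, 0.9, -1.7]
grip_width: 0.012
```

```bash
python3 w.py w4
python3 - <<'E'
from h import *
s=r.get_state();print(s['grip_width'],s['wrist_force'],s['wrist_torque'])
im,d=cams.capture('scene');np.savez('s4.npz',im=im,d=d);a=cv2.resize(im[200:340,230:370],(500,500),interpolation=2)
w=np.load('w4.npz',allow_pickle=True)['im'];b=cv2.resize(w[150:480,170:470],(300,330)); b=np.vstack([b,np.zeros((170,300,3),np.uint8)])
cv2.imwrite('pics/c4.png',np.hstack([a,b])[...,::-1])
E
```

```text
4.7 [0.43845075 0.34509688 0.32487428] [ 3.14132546e+00  5.20630583e-04 -2.40722728e-01] [ 9.46926380e-01  2.68434207e-01  3.80648082e-01 -3.85437926e-04
 -1.68345264e+00  3.83104043e-01] 0.01852776994991807
[0.5040944  0.32956808 0.47468506]
[[322.44401449 220.51705196]
 [320.9228012  193.47423578]]
0.01199515893359553 [ 0.32840379  0.96863412 -0.58175356] [-0.00323923  0.07443896  0.03410506]
```

View pics/c4.png

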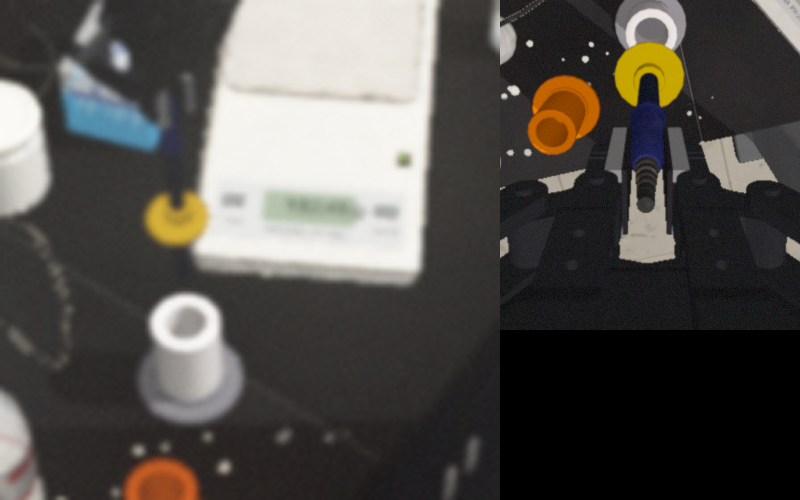

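It is held and looks upright: the scene crop shows the electrode clear above the empty white stand, and the wrist crop shows head, disc and stand mouth in line. I measure the tilt in the hand and the empty stand mouth.

Run:
```python
from h import *
D=np.load('w4.npz',allow_pickle=True);c=tuple(D['c']);im=D['im'];P=cloud(c,D['d']);h=cv2.cvtColor(im,cv2.COLOR_RGB2HSV)
def big(m,lo=150,hi=300,l=270,rr=380):
    o=np.zeros_like(m);o[lo:hi,l:rr]=m[lo:hi,l:rr];k=max(cv2.findContours(o,0,1)[0],key=cv2.contourArea);return k
k=big(cv2.inRange(h,(22,120,80),(35,255,255)));zz=P[...,2][cv2.drawContours(np.zeros((480,640),np.uint8),[k],-1,1,-1)>0]
(e,ax,_)=cv2.fitEllipse(cv2.convexHull(k)); print('disc',e,ax,np.median(zz),[onplane(c,e,z).round(4) for z in (.220,.225,.23)])
mb=cv2.inRange(h,(110,100,25),(130,255,255)); v,u=np.nonzero(mb)
for a in range(200,330,6):
    w=u[(v==a)&(u>270)&(u<370)]
    if len(w)>2:
        i=int((w.min()+w.max())/2); print(a,w.min(),w.max(),P[a,i].round(4))
# white mouth
mw=cv2.inRange(h,(0,0,190),(180,60,255)); k=big(mw,140,215,275,365); hull=cv2.convexHull(k)[:,0]; print('white',cv2.boundingRect(k)); Q=[onplane(c,p,.084) for p in hull.astype(float)]; print(np.array(Q).round(3)[::3])
cyl=P[140:215,275:365].reshape(-1,3);cyl=cyl[abs(cyl[:,2]-.084)<.006]; print(len(cyl),cyl.min(0),cyl.max(0),np.percentile(cyl,[2,98],axis=0))
# foot from top
```

```text
disc (318.89093017578125, 225.37631225585938) (67.47771453857422, 70.4431381225586) 0.22274973753208313 [array([0.4392, 0.3442, 0.22  ]), array([0.4405, 0.3439, 0.225 ]), array([0.4418, 0.3436, 0.23  ])]
230 313 326 [0.4455 0.3427 0.2552]
236 311 326 [0.4458 0.3433 0.2679]
242 310 326 [0.4456 0.3434 0.2786]
248 311 326 [0.4455 0.3434 0.288 ]
254 308 327 [0.4473 0.3435 0.3024]
260 302 333 [0.4471 0.3435 0.31  ]
266 300 335 [0.4476 0.3434 0.3189]
272 300 334 [0.4473 0.3435 0.3251]
278 301 332 [0.4476 0.3438 0.332 ]
284 301 332 [0.4479 0.3437 0.3383]
290 301 333 [0.4468 0.3436 0.3415]
296 301 333 [0.4457 0.3439 0.3442]
302 300 334 [0.4445 0.3442 0.3466]
308 300 334 [0.4441 0.3443 0.3503]
314 300 333 [0.4442 0.3446 0.3548]
white (296, 159, 51, 40)
[[0.467 0.328 0.084]
 [0.455 0.316 0.084]
 [0.429 0.32  0.084]
 [0.439 0.364 0.084]
 [0.456 0.363 0.084]
 [0.465 0.355 0.084]
 [0.47  0.345 0.084]]
815 [0.42646424 0.31501225 0.07828262] [0.47008152 0.36586063 0.08561752] [[0.42971537 0.31615731 0.08017479]
 [0.46905595 0.36447906 0.08450331]]
```

The electrode is vertical in the hand (shaft front at constant x and y over 60 mm of height), with its tip 0.1765 below the TCP. The stand mouth measures about (0.444, 0.3405), so it was parked a few mm off-axis, well inside the allowance. Now over towards the beaker, stopping short in x for a look.

Request:
{"fn": "carry_out", "kwargs": {
  "increments": [
    {"gripper":0,"tx":1,"ty":10,"tz":0,"ax":0,"ay":0,"az":0},
    {"gripper":0,"tx":3,"ty":30,"tz":0,"ax":0,"ay":0,"az":0},
    {"gripper":0,"tx":6,"ty":65,"tz":0,"ax":0,"ay":0,"az":0},
    {"gripper":0,"tx":9,"ty":105,"tz":0,"ax":0,"ay":0,"az":0},
    {"gripper":0,"tx":12,"ty":145,"tz":0,"ax":0,"ay":0,"az":0},
    {"gripper":0,"tx":16,"ty":185,"tz":0,"ax":0,"ay":0,"az":0},
    {"gripper":0,"tx":19,"ty":225,"tz":0,"ax":0,"ay":0,"az":0},
    {"gripper":0,"tx":22,"ty":265,"tz":0,"ax":0,"ay":0,"az":0}
  ]
}}

```text
t: 5.8
ee_pos: [0.3959, 0.0806, 0.3251]
ee_rot: [-3.142, -0.0, -0.241]
wrist_force: [-0.6, -1.0, -1.1]
grip_width: 0.0123
```

Request:
{"fn": "carry_out", "kwargs": {
  "increments": [
    {"gripper":0,"tx":3,"ty":40,"tz":0,"ax":0,"ay":0,"az":0},
    {"gripper":0,"tx":6,"ty":80,"tz":0,"ax":0,"ay":0,"az":0},
    {"gripper":0,"tx":10,"ty":120,"tz":0,"ax":0,"ay":0,"az":0},
    {"gripper":0,"tx":13,"ty":155,"tz":0,"ax":0,"ay":0,"az":0},
    {"gripper":0,"tx":16,"ty":185,"tz":0,"ax":0,"ay":0,"az":0},
    {"gripper":0,"tx":18,"ty":210,"tz":0,"ax":0,"ay":0,"az":0},
    {"gripper":0,"tx":20,"ty":226,"tz":0,"ax":0,"ay":0,"az":0},
    {"gripper":0,"tx":20,"ty":234,"tz":0,"ax":0,"ay":0,"az":0}
  ]
}}

```text
t: 6.8
ee_pos: [0.3596, -0.1504, 0.325]
ee_rot: [3.142, 0.0, -0.242]
wrist_force: [0.3, 0.2, -0.1]
grip_width: 0.0119
```

```bash
python3 w.py w5; python3 m.py | tail -2
```

```text
6.95 [ 0.36007005 -0.14958985  0.3251031 ] [-3.14147215e+00  6.47044479e-05 -2.41426803e-01] [ 1.32591735e-02 -8.02632726e-02 -1.00960776e-02 -1.33242951e-04
 -1.64099578e+00  1.31610100e+00] 0.01705117505079216
[ 0.4256219  -0.16520342  0.47496466]
[[-304.43996694  273.02281973]
 [-155.54415027  235.05797701]]
beaker 177 [[0.383, 0.489], [-0.203, -0.109], [0.012, 0.068]] [ 0.431 -0.149  0.025]
cruc 101 [[0.37, 0.449], [-0.441, -0.353], [0.012, 0.052]] [ 0.415 -0.386  0.033]
```

View pics/w5.png

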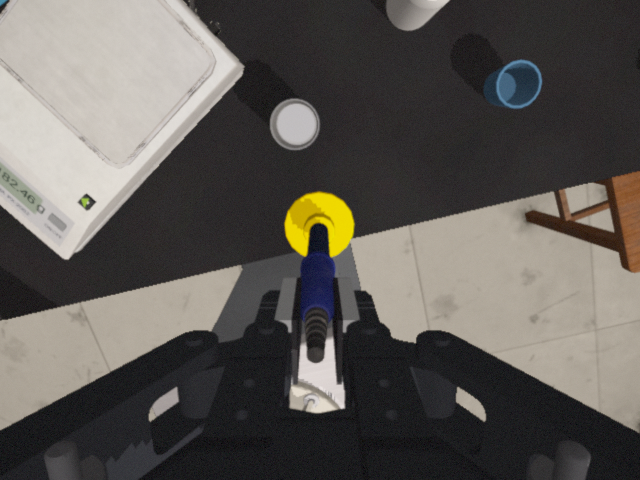

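The wrist view shows the beaker from above at (295,124), the crucible at (515,85), the bottle at (415,5) and the electrode disc at (320,225).

Run:
```python
from h import *
D=np.load('w5.npz',allow_pickle=True);c=tuple(D['c']);im=D['im'];P=cloud(c,D['d']);g=cv2.cvtColor(im,cv2.COLOR_RGB2GRAY)
s=g[85:165,255:340]
for th in (70,150):
    m=(s>th).astype(np.uint8);ks=cv2.findContours(m,0,1)[0];k=max(ks,key=lambda k:cv2.contourArea(cv2.convexHull(k)));e=cv2.fitEllipse(cv2.convexHull(k));p=(e[0][0]+255,e[0][1]+85)
    print(th,p,e[1],[ (z,onplane(c,p,z).round(4)) for z in (.006,.03,.06)], 'bbox',cv2.boundingRect(k))
b=P[85:165,255:340];print('z rows',b[40,::6,2].round(3),b[::6,40,2].round(3)); q=b.reshape(-1,3);print('content xy', np.median(q[(s>150).ravel()],0))
rim=q[(q[:,2]>.05)&(q[:,2]<.07)];print('rim',len(rim),rim.min(0),rim.max(0))
print(g[124,262:335:2],g[92:160:2,295])
print('f-scale rim 50mm px',397*.05/(.475-.06))
```

```text
70 (294.3993034362793, 123.86344909667969) (50.493080139160156, 52.05036926269531) [(0.006, array([ 0.4295, -0.1395,  0.006 ])), (0.03, array([ 0.4293, -0.1409,  0.03  ])), (0.06, array([ 0.4291, -0.1425,  0.06  ]))] bbox (15, 13, 50, 52)
150 (295.9910583496094, 123.60847091674805) (39.23265075683594, 40.86372756958008) [(0.006, array([ 0.4294, -0.1414,  0.006 ])), (0.03, array([ 0.4292, -0.1426,  0.03  ])), (0.06, array([ 0.4289, -0.1441,  0.06  ]))] bbox (22, 19, 39, 41)
z rows [-0.    -0.001 -0.001  0.047  0.021  0.02   0.021  0.022  0.021  0.022
  0.022  0.    -0.002  0.001 -0.002] [-0.001 -0.001 -0.001  0.017  0.02   0.021  0.021  0.022  0.021  0.021
  0.015 -0.002 -0.001 -0.001]
content xy [ 0.42925007 -0.1420958   0.02121832]
rim 439 [ 0.40348298 -0.16701268  0.05005706] [ 0.45370684 -0.11707252  0.06182069]
[ 39  44  36  22 120 127 118 149 187 189 192 191 190 190 192 190 190 190
 191 190 190 191 191 191 191 191 185 139 129  62  39  45  39  37  40  38
  43] [ 38  33  29  80 125 106 184 191 190 189 191 190 190 192 190 189 191 190
 190 190 191 192 192 190 192 184 153  95 123  70  45  42  43  34]
f-scale rim 50mm px 47.83132530120483
```

The beaker axis is at (0.4287, -0.142), from a rim extent of 50 mm and the content disc, which agree. The content surface is about 21 mm high. I move over it and then down in stages, watching the force.

Request:
{"fn": "carry_out", "kwargs": {
  "increments": [
    {"gripper":0,"tx":6,"ty":-2,"tz":0,"ax":0,"ay":0,"az":0},
    {"gripper":0,"tx":20,"ty":-8,"tz":0,"ax":0,"ay":0,"az":0},
    {"gripper":0,"tx":38,"ty":-14,"tz":0,"ax":0,"ay":0,"az":0},
    {"gripper":0,"tx":53,"ty":-20,"tz":0,"ax":0,"ay":0,"az":0},
    {"gripper":0,"tx":64,"ty":-24,"tz":0,"ax":0,"ay":0,"az":0},
    {"gripper":0,"tx":64,"ty":-24,"tz":10,"ax":0,"ay":0,"az":0},
    {"gripper":0,"tx":64,"ty":-24,"tz":30,"ax":0,"ay":0,"az":0},
    {"gripper":0,"tx":64,"ty":-24,"tz":40,"ax":0,"ay":0,"az":0}
  ]
}}

```text
t: 8.0
ee_pos: [0.4274, -0.1415, 0.2838]
ee_rot: [3.142, 0.002, -0.241]
wrist_force: [-0.6, 0.0, 0.1]
grip_width: 0.0122
```

```bash
python3 w.py w6
python3 - <<'E'
from h import *
im,d=cams.capture('scene');a=cv2.resize(im[120:260,320:460],(560,560),interpolation=2)
w=np.load('w6.npz',allow_pickle=True)['im'];b=cv2.resize(w[100:400,200:440],(240,300)); b=np.vstack([b,np.zeros((260,240,3),np.uint8)])
cv2.imwrite('pics/c6.png',np.hstack([a,b])[...,::-1])
E
```

```text
8.15 [ 0.42782854 -0.14169162  0.28507344] [ 3.14118300e+00  5.55786665e-04 -2.40927881e-01] [ 3.00714240e-02  4.42403337e-02  1.14122149e-02  2.46049015e-04
 -1.53861337e+00  1.29978914e+00] 0.030261885713639837
[ 0.49347717 -0.1572003   0.43490652]
[[-317.07909966  372.90266929]
 [-158.15464587  307.80655217]]
```

View pics/c6.png

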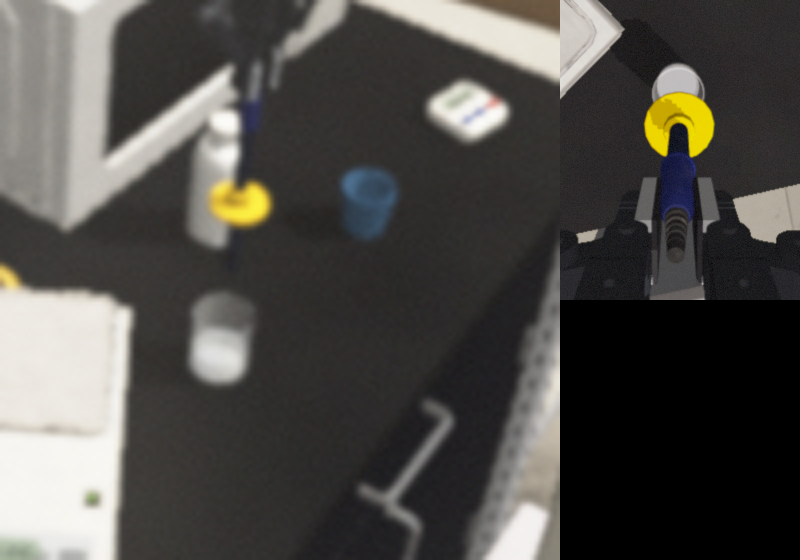

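The electrode points down into the beaker: in the crop, its tip at (232,268) lines up with the beaker at (222,330). The crucible at (368,205) is clear. Down to a tip height of about 24 mm.

Request:
{"fn": "carry_out", "kwargs": {
  "increments": [
    {"gripper":0,"tx":0,"ty":0,"tz":10,"ax":0,"ay":0,"az":0},
    {"gripper":0,"tx":0,"ty":0,"tz":26,"ax":0,"ay":0,"az":0},
    {"gripper":0,"tx":0,"ty":0,"tz":42,"ax":0,"ay":0,"az":0},
    {"gripper":0,"tx":0,"ty":0,"tz":56,"ax":0,"ay":0,"az":0},
    {"gripper":0,"tx":0,"ty":0,"tz":68,"ax":0,"ay":0,"az":0},
    {"gripper":0,"tx":0,"ty":0,"tz":77,"ax":0,"ay":0,"az":0},
    {"gripper":0,"tx":0,"ty":0,"tz":82,"ax":0,"ay":0,"az":0},
    {"gripper":0,"tx":0,"ty":0,"tz":84,"ax":0,"ay":0,"az":0}
  ]
}}

```text
t: 9.25
ee_pos: [0.4284, -0.1416, 0.2011]
ee_rot: [3.142, -0.0, -0.241]
wrist_force: [1.0, 0.7, -0.8]
grip_width: 0.012
```

Request:
{"fn": "carry_out", "kwargs": {
  "increments": [
    {"gripper":0,"tx":0,"ty":0,"tz":1,"ax":0,"ay":0,"az":0},
    {"gripper":0,"tx":0,"ty":0,"tz":2,"ax":0,"ay":0,"az":0},
    {"gripper":0,"tx":0,"ty":0,"tz":3,"ax":0,"ay":0,"az":0},
    {"gripper":0,"tx":0,"ty":0,"tz":4,"ax":0,"ay":0,"az":0},
    {"gripper":0,"tx":0,"ty":0,"tz":5,"ax":0,"ay":0,"az":0},
    {"gripper":0,"tx":0,"ty":0,"tz":6,"ax":0,"ay":0,"az":0},
    {"gripper":0,"tx":0,"ty":0,"tz":6,"ax":0,"ay":0,"az":0},
    {"gripper":0,"tx":0,"ty":0,"tz":6,"ax":0,"ay":0,"az":0}
  ]
}}

```text
t: 10.25
ee_pos: [0.4283, -0.1415, 0.1952]
ee_rot: [3.142, -0.0, -0.241]
wrist_force: [-0.3, -0.4, -0.4]
grip_width: 0.0119
```

```bash
python3 w.py w7
python3 - <<'E'
from h import *
s=r.get_state();print(s['grip_width'],s['wrist_force'],s['ee_pos'],s['ee_pos'][2]-.1765)
im,d=cams.capture('scene');a=cv2.resize(im[120:260,320:460],(560,560),interpolation=2);cv2.imwrite('pics/c7.png',a[...,::-1])
D=np.load('w7.npz',allow_pickle=True);c=tuple(D['c']);P=cloud(c,D['d']);h=cv2.cvtColor(D['im'],cv2.COLOR_RGB2HSV)
m=cv2.inRange(h,(22,120,80),(35,255,255));m[:150]=0;m[300:]=0;m[:,:270]=0;m[:,380:]=0
print('yellow med z',np.median(P[m>0],0),'expect disc underside~',np.median(P[m>0][:,2])-.0042,'tip',np.median(P[m>0][:,2])-.0742)
E
```

```text
10.4 [ 0.42832844 -0.14152675  0.1952482 ] [-3.14158976e+00 -1.43388257e-04 -2.40767674e-01] [ 3.02410805e-02  6.96700670e-02 -1.88152083e-01  3.68109926e-05
 -1.31283525e+00  1.29977818e+00] 0.0020993525838017375
[ 0.4938495  -0.15708241  0.34507429]
[[-519.77325283  461.44661331]
 [-280.69213582  358.52998979]]
0.011854832993492104 [-0.55106543  0.32315111 -1.53074395] [ 0.4283271  -0.14152471  0.19524235] 0.018742354833836572
yellow med z [ 0.43393697 -0.14584085  0.0931505 ] expect disc underside~ 0.08895050494484667 tip 0.018950504944846666
```

View pics/c7.png

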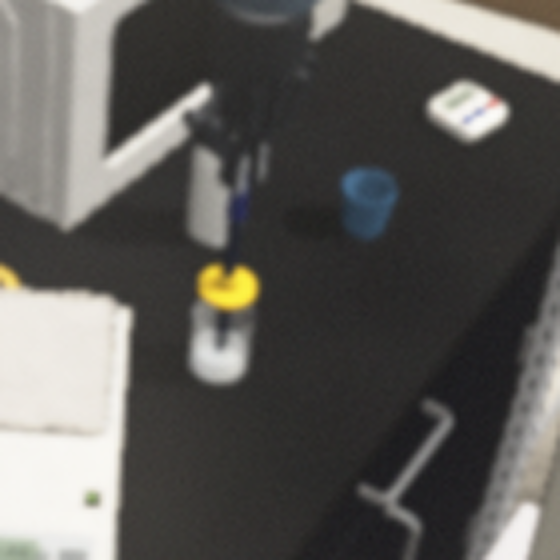

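The shaft is central in the beaker with the tip in the contents. The tip is at 19 mm by both TCP arithmetic and disc depth, with no contact force. I hold for one second, lift and return.

Request:
{"fn": "carry_out", "kwargs": {
  "increments": [
    {"gripper":0,"tx":0,"ty":0,"tz":0,"ax":0,"ay":0,"az":0},
    {"gripper":0,"tx":0,"ty":0,"tz":0,"ax":0,"ay":0,"az":0},
    {"gripper":0,"tx":0,"ty":0,"tz":0,"ax":0,"ay":0,"az":0},
    {"gripper":0,"tx":0,"ty":0,"tz":0,"ax":0,"ay":0,"az":0},
    {"gripper":0,"tx":0,"ty":0,"tz":0,"ax":0,"ay":0,"az":0},
    {"gripper":0,"tx":0,"ty":0,"tz":0,"ax":0,"ay":0,"az":0},
    {"gripper":0,"tx":0,"ty":0,"tz":0,"ax":0,"ay":0,"az":0},
    {"gripper":0,"tx":0,"ty":0,"tz":0,"ax":0,"ay":0,"az":0}
  ]
}}

```text
t: 11.5
ee_pos: [0.4283, -0.1415, 0.1952]
ee_rot: [-3.142, -0.0, -0.241]
wrist_force: [-0.6, 0.3, -1.1]
grip_width: 0.0121
```

Request:
{"fn": "carry_out", "kwargs": {
  "increments": [
    {"gripper":0,"tx":0,"ty":0,"tz":-6,"ax":0,"ay":0,"az":0},
    {"gripper":0,"tx":0,"ty":0,"tz":-22,"ax":0,"ay":0,"az":0},
    {"gripper":0,"tx":0,"ty":0,"tz":-42,"ax":0,"ay":0,"az":0},
    {"gripper":0,"tx":0,"ty":0,"tz":-65,"ax":0,"ay":0,"az":0},
    {"gripper":0,"tx":0,"ty":0,"tz":-90,"ax":0,"ay":0,"az":0},
    {"gripper":0,"tx":0,"ty":0,"tz":-112,"ax":0,"ay":0,"az":0},
    {"gripper":0,"tx":0,"ty":0,"tz":-125,"ax":0,"ay":0,"az":0},
    {"gripper":0,"tx":0,"ty":0,"tz":-130,"ax":0,"ay":0,"az":0}
  ]
}}

```text
t: 12.5
ee_pos: [0.4285, -0.1415, 0.3258]
ee_rot: [-3.141, -0.001, -0.241]
wrist_force: [0.6, -0.6, -1.8]
grip_width: 0.012
```

Request:
{"fn": "carry_out", "kwargs": {
  "increments": [
    {"gripper":0,"tx":-2,"ty":-10,"tz":0,"ax":0,"ay":0,"az":0},
    {"gripper":0,"tx":-7,"ty":-30,"tz":0,"ax":0,"ay":0,"az":0},
    {"gripper":0,"tx":-14,"ty":-65,"tz":0,"ax":0,"ay":0,"az":0},
    {"gripper":0,"tx":-23,"ty":-105,"tz":0,"ax":0,"ay":0,"az":0},
    {"gripper":0,"tx":-32,"ty":-145,"tz":0,"ax":0,"ay":0,"az":0},
    {"gripper":0,"tx":-40,"ty":-185,"tz":0,"ax":0,"ay":0,"az":0},
    {"gripper":0,"tx":-49,"ty":-225,"tz":0,"ax":0,"ay":0,"az":0},
    {"gripper":0,"tx":-57,"ty":-260,"tz":0,"ax":0,"ay":0,"az":0}
  ]
}}

```text
t: 13.5
ee_pos: [0.4341, 0.1265, 0.3242]
ee_rot: [3.141, 0.001, -0.24]
wrist_force: [-0.6, -0.3, -1.1]
grip_width: 0.0123
```

Request:
{"fn": "carry_out", "kwargs": {
  "increments": [
    {"gripper":0,"tx":-8,"ty":-38,"tz":0,"ax":0,"ay":0,"az":0},
    {"gripper":0,"tx":-16,"ty":-75,"tz":0,"ax":0,"ay":0,"az":0},
    {"gripper":0,"tx":-24,"ty":-110,"tz":0,"ax":0,"ay":0,"az":0},
    {"gripper":0,"tx":-31,"ty":-142,"tz":0,"ax":0,"ay":0,"az":0},
    {"gripper":0,"tx":-37,"ty":-170,"tz":0,"ax":0,"ay":0,"az":0},
    {"gripper":0,"tx":-42,"ty":-193,"tz":0,"ax":0,"ay":0,"az":0},
    {"gripper":0,"tx":-45,"ty":-207,"tz":0,"ax":0,"ay":0,"az":0},
    {"gripper":0,"tx":-46,"ty":-213,"tz":0,"ax":0,"ay":0,"az":0}
  ]
}}

```text
t: 14.5
ee_pos: [0.4407, 0.343, 0.3245]
ee_rot: [3.14, 0.001, -0.24]
wrist_force: [0.0, 0.4, 0.3]
grip_width: 0.012
```

```bash
python3 w.py w8
python3 - <<'E'
from h import *
D=np.load('w8.npz',allow_pickle=True);c=tuple(D['c']);im=D['im'];P=cloud(c,D['d']);h=cv2.cvtColor(im,cv2.COLOR_RGB2HSV)
m=cv2.inRange(h,(22,120,80),(35,255,255));m[:150]=0;m[300:]=0;m[:,:270]=0;m[:,380:]=0
k=max(cv2.findContours(m,0,1)[0],key=cv2.contourArea);e=cv2.fitEllipse(cv2.convexHull(k));z=np.median(P[m>0][:,2]);print('disc',z,onplane(c,e[0],z))
q=P[130:220,270:370].reshape(-1,3);q=q[abs(q[:,2]-.084)<.005];print('mouth',len(q),q.min(0),q.max(0))
f=P[100:220,240:400].reshape(-1,3);f=f[(f[:,2]>.004)&(f[:,2]<.03)];print('foot',np.percentile(f,[1,99],axis=0))
E
```

```text
14.65 [0.44101091 0.34209665 0.32512938] [ 3.14128195e+00  4.95719919e-05 -2.40946923e-01] [ 9.40091919e-01  2.68653886e-01  3.81408128e-01  7.26658730e-05
 -1.68385680e+00  3.89765680e-01] 0.009074781793240493
[0.50657973 0.32657983 0.47499282]
[[319.21213345 224.860219  ]
 [318.57306342 196.76915203]]
disc 0.22298351202154426 [0.44259552 0.3411092  0.22298351]
mouth 760 [0.42903233 0.31478452 0.07933305] [0.46995475 0.3662221  0.08575516]
foot [[0.41717294 0.25164398 0.0051124 ]
 [0.53986815 0.38470536 0.02871651]]
```

The disc centre is at (0.4426, 0.341) and the mouth at (0.444, 0.3405), which is within 2 mm. I lower it by 134 mm.

Request:
{"fn": "carry_out", "kwargs": {
  "increments": [
    {"gripper":0,"tx":0,"ty":0,"tz":10,"ax":0,"ay":0,"az":0},
    {"gripper":0,"tx":0,"ty":0,"tz":28,"ax":0,"ay":0,"az":0},
    {"gripper":0,"tx":0,"ty":0,"tz":46,"ax":0,"ay":0,"az":0},
    {"gripper":0,"tx":0,"ty":0,"tz":62,"ax":0,"ay":0,"az":0},
    {"gripper":0,"tx":0,"ty":0,"tz":76,"ax":0,"ay":0,"az":0},
    {"gripper":0,"tx":0,"ty":0,"tz":88,"ax":0,"ay":0,"az":0},
    {"gripper":0,"tx":0,"ty":0,"tz":97,"ax":0,"ay":0,"az":0},
    {"gripper":0,"tx":0,"ty":0,"tz":100,"ax":0,"ay":0,"az":0}
  ]
}}

```text
t: 15.7
ee_pos: [0.441, 0.3423, 0.2246]
ee_rot: [3.141, 0.0, -0.241]
wrist_force: [-0.1, 0.3, -0.8]
grip_width: 0.0121
```

Request:
{"fn": "carry_out", "kwargs": {
  "increments": [
    {"gripper":0,"tx":0,"ty":0,"tz":5,"ax":0,"ay":0,"az":0},
    {"gripper":0,"tx":0,"ty":0,"tz":12,"ax":0,"ay":0,"az":0},
    {"gripper":0,"tx":0,"ty":0,"tz":19,"ax":0,"ay":0,"az":0},
    {"gripper":0,"tx":0,"ty":0,"tz":25,"ax":0,"ay":0,"az":0},
    {"gripper":0,"tx":0,"ty":0,"tz":29,"ax":0,"ay":0,"az":0},
    {"gripper":0,"tx":0,"ty":0,"tz":32,"ax":0,"ay":0,"az":0},
    {"gripper":0,"tx":0,"ty":0,"tz":34,"ax":0,"ay":0,"az":0},
    {"gripper":0,"tx":0,"ty":0,"tz":34,"ax":0,"ay":0,"az":0}
  ]
}}

```text
t: 16.7
ee_pos: [0.4411, 0.3424, 0.1911]
ee_rot: [3.142, 0.0, -0.241]
wrist_force: [0.3, 0.3, -1.1]
grip_width: 0.012
```

```bash
python3 w.py w9
python3 - <<'E'
from h import *
s=r.get_state();print(s['grip_width'],s['wrist_force'],s['ee_pos'])
im=np.load('w9.npz',allow_pickle=True)['im'];cv2.imwrite('pics/c9.png',cv2.resize(im[100:400,160:480],(640,600))[...,::-1])
E
```

```text
16.85 [0.4411454  0.34245986 0.19138803] [-3.14128912e+00 -2.41456809e-04 -2.40750943e-01] [ 9.40313329e-01  2.82663104e-01  6.47109658e-02  1.10652102e-04
 -1.35247168e+00  3.89708145e-01] 0.0015762837111211528
[0.5066514  0.32686997 0.34123894]
[[322.10937735 310.8094928 ]
 [320.0791078  234.01492112]]
0.012129577754266287 [ 1.00690284 -0.04633537 -1.13019656] [0.44112023 0.34244074 0.1913705 ]
```

View pics/c9.png

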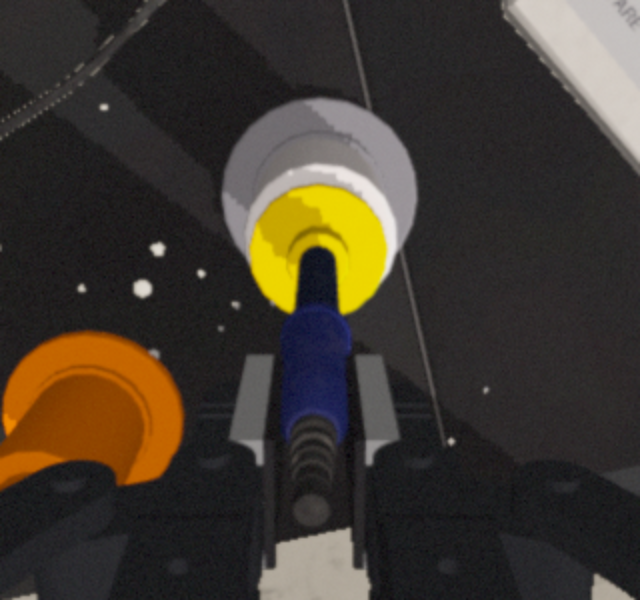

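The disc sits centred on the white mouth at (318,250), with a white rim visible all round. I lower the last millimetre, open, and withdraw straight up.

Request:
{"fn": "carry_out", "kwargs": {
  "increments": [
    {"gripper":0,"tx":0,"ty":0,"tz":0.5,"ax":0,"ay":0,"az":0},
    {"gripper":0,"tx":0,"ty":0,"tz":1,"ax":0,"ay":0,"az":0},
    {"gripper":20,"tx":0,"ty":0,"tz":1,"ax":0,"ay":0,"az":0},
    {"gripper":30,"tx":0,"ty":0,"tz":1,"ax":0,"ay":0,"az":0},
    {"gripper":50,"tx":0,"ty":0,"tz":1,"ax":0,"ay":0,"az":0},
    {"gripper":80,"tx":0,"ty":0,"tz":1,"ax":0,"ay":0,"az":0},
    {"gripper":100,"tx":0,"ty":0,"tz":1,"ax":0,"ay":0,"az":0},
    {"gripper":100,"tx":0,"ty":0,"tz":1,"ax":0,"ay":0,"az":0}
  ]
}}

```text
t: 17.9
ee_pos: [0.441, 0.3424, 0.1902]
ee_rot: [-3.142, -0.0, -0.241]
wrist_force: [0.3, -0.3, 0.1]
grip_width: 0.0855
```

Request:
{"fn": "carry_out", "kwargs": {
  "increments": [
    {"gripper":100,"tx":0,"ty":0,"tz":0,"ax":0,"ay":0,"az":0},
    {"gripper":100,"tx":0,"ty":0,"tz":-5,"ax":0,"ay":0,"az":0},
    {"gripper":100,"tx":0,"ty":0,"tz":-20,"ax":0,"ay":0,"az":0},
    {"gripper":100,"tx":0,"ty":0,"tz":-45,"ax":0,"ay":0,"az":0},
    {"gripper":100,"tx":0,"ty":0,"tz":-75,"ax":0,"ay":0,"az":0},
    {"gripper":100,"tx":0,"ty":0,"tz":-110,"ax":0,"ay":0,"az":0},
    {"gripper":100,"tx":0,"ty":0,"tz":-132,"ax":0,"ay":0,"az":0},
    {"gripper":100,"tx":0,"ty":0,"tz":-140,"ax":0,"ay":0,"az":0}
  ]
}}

```text
t: 18.9
ee_pos: [0.4415, 0.3427, 0.3326]
ee_rot: [-3.138, -0.002, -0.241]
wrist_force: [0.3, 1.1, -0.3]
grip_width: 0.0852
```

```bash
python3 w.py w10; python3 m2.py w10
python3 - <<'E'
from h import *
s=r.get_state();print(s['grip_width'],s['wrist_force'],s['t'])
T=np.load('top0.npz');im,d=cams.capture('top');ct=cal('top')
for n,(x0,y0,x1,y1) in {'beaker':(398,232,430,265),'cruc':(460,240,490,268)}.items():
    a=T['im'][y0:y1,x0:x1].astype(int);b=im[y0:y1,x0:x1].astype(int)
    f=lambda g:cv2.phaseCorrelate(np.float32(T['im'][y0:y1,x0:x1,:].mean(2)),np.float32(im[y0:y1,x0:x1,:].mean(2)))
    print(n,'mean diff',abs(a-b).mean(),'shift px',f(0))
w=np.load('w10.npz',allow_pickle=True)['im'];S,_=cams.capture('scene')
cv2.imwrite('pics/c10.png',np.hstack([cv2.resize(w[120:300,220:400],(400,400)),cv2.resize(S[150:330,260:440],(400,400),interpolation=2)])[...,::-1])
E
```

```text
19.05 [0.44093082 0.34245251 0.32999693] [-3.14154893e+00  3.35413379e-04 -2.40753557e-01] [ 9.40328222e-01  2.70107107e-01  3.95753684e-01 -3.29474586e-04
 -1.69652989e+00  3.89673238e-01] 0.029257417546589313
[0.50653416 0.3268706  0.47980525]
[[319.64909704 222.91302833]
 [318.93418335 195.63653075]]
yellow circ 317.845458984375 190.42727661132812 23.039730072021484 [0.44216892 0.34184244 0.089     ]
ellipse hull ((318.0352783203125, 190.58526611328125), (44.61750411987305, 46.164676666259766), 13.828917503356934) [0.44197005 0.34169719 0.089     ]
y z [0.44709804 0.3387479  0.08822425]
blue 427 308 329 189 225 [0.44776807 0.34004168 0.20409338] z [0.1333983  0.18149697 0.20409338 0.2101609  0.21396669]
189 317 320 [0.4482 0.3403 0.118 ] | 192 316 322 [0.4479 0.3395 0.1337] | 195 315 322 [0.4482 0.3403 0.149 ] | 198 314 323 [0.4497 0.34   0.1705] | 201 312 325 [0.4498 0.34   0.1834] | 204 311 326 [0.4497 0.3401 0.1943] | 207 311 327 [0.4497 0.3394 0.2055] | 210 311 326 [0.4486 0.3404 0.2094] | 213 309 328 [0.4475 0.3407 0.2137] | 216 308 329 [0.4459 0.3411 0.2155] | 219 309 328 [0.446  0.3411 0.2249] | 222 309 328 [0.4453 0.3413 0.2298] | 225 312 326 [0.4447 0.3408 0.236 ] | 0.08509032836037518 [ 0.24696954 -0.0589281   0.01505896] 19.1
beaker mean diff 2.4655934343434343 shift px ((0.005200521949925374, -0.13484398324384372), 0.9672476115326086)
cruc mean diff 2.566666666666667 shift px ((0.14197307530826464, -0.008458511969745786), 0.9419194375144111)
```

View pics/c10.png

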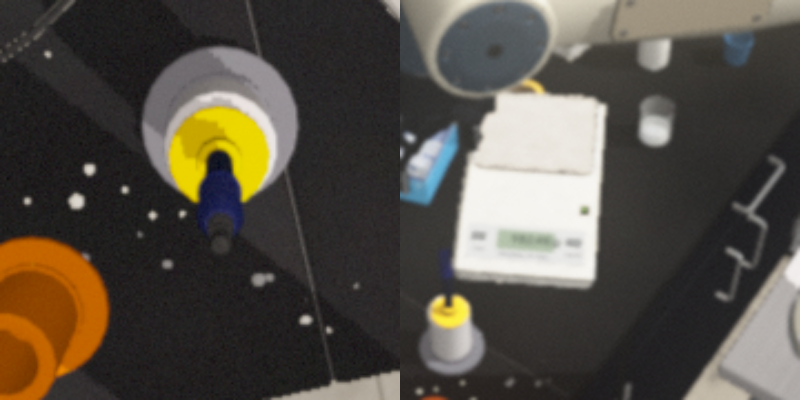

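The final pictures show the electrode hanging upright in the white stand with its disc on the rim, clear of the open gripper. The beaker at (655,120) and crucible at (738,47) in the right crop have not moved.

```bash
python3 -c "
from h import *
print(r.job_done())"
```

```text
the job is handed in; nothing more can be done
None
```

The job is handed in at about 19 s of the 50 s limit. The electrode was dipped in the glass beaker, hung back in its white stand and released; the hand-in reports no verdict.

- **Dip:** The tip was about 19 mm above the beaker's underside, by both TCP arithmetic and disc depth. It stayed there upright and near the axis for over a second, with wrist force within about 1.5 N, which is the noise level.
- **Back in the stand:** The disc is at the same height as before. The electrode axis is at about (0.442, 0.342) and the mouth at about (0.444, 0.3405). The shaft is vertical and the open gripper is about 140 mm above its grip height.
- **Beaker and crucible:** In the top view both shifted by less than 0.2 pixel (under 1 mm). The crucible and the orange look-alike stands were not touched.
- **Disagreements:** The grip opening read 12 mm on the 16 mm head, but the hold was firm throughout. The electrode was first parked about 5 mm off the measured mouth centre and now hangs closer to it.
- **Refused move:** My first move call was refused because some keys were missing, and nothing moved.

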